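Fish the T-key out of a label roll's core with a pull hook

ROBOT

A 7-joint arm with a two-finger parallel gripper is mounted at the origin on the work surface. World frame = base frame: x ahead of the robot, y to its left, z up, the work surface at z = 0. Lengths are in m, angles in rad, forces in N, time in s.
With the tool pointing down it reaches from about 0.375 to 0.925 m from the base axis. Payload 3.1 kg.
Tool frame: the origin (TCP) lies between the finger pads; the fingertips stand 19 mm ahead of it and the grasp point (between the pads) is the TCP; z points along the fingers, y is the line along which they close (so a half turn about z gives the same grasp; the last joint's range is limited). The gripper opens to 85 mm and grips with 20 to 120 N. Pads are 22 mm wide; open, the fingers measure 114 mm over their backs; the gripper's body (76 mm by 85 mm) begins 54 mm behind the grasp point. The pads swing forward as they close: fully open they stand 13 mm farther back than shut.
Start: joints at [-1.317, 0.383, 0.044, 1.598, -0.018, 1.161, -0.05], TCP at [0.224, 0.61, 0.25] pointing down, gripper open.
Joint ranges: [-2.61, 2.61], [-0.41, 2.15], [-1.48, 1.57], [0, 2.5], [-1.57, 4.71], [0.05, 1.97], [-2.85, 2.85]. Speed limits (rad/s): [2.79, 2.79, 3.14, 3.14, 3.14, 3.14, 3.14].

INTERFACE

Orientations are given as a unit quaternion [x, y, z, w].
In Python, from bench import move_ptp, movel, move_j, move_gripper, pause, inverse_kinematics, read_camera, camera_params, MotionError, sign_off, look_for, tip_of, read_time_s, read_qpos, read_joint_vel, read_effort, read_eef_pos, read_tcp_rot, read_ft_force, read_ft_torque, read_finger_gap, read_grasp_force gives the robot as it stands. Calls block until the motion is done:
- move_ptp(position, orientation): joint-space move of the TCP to a pose.
- movel(position, orientation=None, speed=0.15): straight line of the TCP; orientation=None keeps the orientation; speed is the mean speed in m/s.
- move_j(angles): joint-space move.
- move_gripper(opening, effort=None): finger opening in m; effort is the grip in N (None keeps the last); returns when the fingers have stopped.
- pause(seconds).
- inverse_kinematics(position, orientation): joint angles nearest the present ones, or None.
- read_camera(name): name is "scene" or "top" or "wrist"; returns the picture (384x512x3 uint8, red, green, blue); there is no depth.
- camera_params(name): a dict with "K" (3x3 intrinsics, pixels), "camera_from_world" (4x4, takes a point from world to camera coordinates). Camera axes: x right, y down, z forward; pixel columns grow to the right and rows downward; lengths in m; the calibration is good to about 2 mm. A picture is of the moment at which its call begins: read the wrist's pose just before it. camera_params takes no time and is no camera call; for the wrist camera it gives the pose at the moment of the call.
A pose or a line that the arm cannot do raises MotionError and nothing moves.
- sign_off(): hands the job in; it is judged then, once.
Trained networks look in the newest picture that a camera, given by its name, has taken for a name from the list of things; names that differ only in an ending like _2 or _b are one class to them, and where a whole thing is asked for, a point or a joint stands for the part that bears it (a point fixed in the world has none). Each returns a list of dicts, best first, with "confidence" (0 to 1); they miss things now and then, are a little off and sometimes report something else, mostly with a low value. They report only what shows in the picture. A call takes as long as a camera call. They do not tell look-alikes from the thing itself.
- look_for(camera, name): "at" ([column, row] in pixels, amid what is visible of it).
- tip_of(camera, name): "at" ([column, row] in pixels: a listed point, or the origin of a listed thing).
Readings, each from a call of its own:
- read_time_s(): time.
- read_qpos(): joint angles.
- read_joint_vel(): joint speeds.
- read_effort(): joint torques, N m.
- read_eef_pos(): TCP position.
- read_tcp_rot(): TCP orientation.
- read_ft_force(): force on the tool from outside, world axes, zero at the start.
- read_ft_torque(): the same for the moment, N m.
- read_finger_gap(): finger opening in m.
- read_grasp_force(): force on a finger pad.
Only numpy, scipy, OpenCV 4.12 (cv2) and the standard library are available. Lean on these libraries where they do the work, as an engineer would, in place of code of your own. Each camera call takes 0.05 s, during which the arm holds its last target. There are 200 camera calls.

TASK

The label roll is locked by a T-key deep in its core: take the pull hook from its stand, catch the key's loop with it, turn the key clockwise (seen from above) until you feel its foot line up with the slot above it, and draw it out, never pulling hard and never touching the key with the fingers. Set the key down gently in the grey tray (do not drop it), then put the hook back upright in its stand and let go; leave everything else where it is.

Things in the scene. Friction and masses are not known exactly. Their poses are not given: they have to be found in the camera images.
- hook_tool: Pull hook, 120 g, 164 mm tall, upright and loose in its stand. Origin: centre of its underside, on the handle's axis; z up. Black handle 24 x 24 mm (sides along x, y), z 104 to 164: grip at about z 136. Below it a round guard 46 mm wide, z 100 to 104, rests on the stand. Flat shank 12 mm wide (x), y -8 to -4 mm, from the guard down to z 0. See hook_mouth.
- hook_mouth (a point): Floor of the hook's mouth, 4 mm above the tool's origin, same axes. The foot (z 0 to 4 of the tool) runs from the shank to y +7 mm and ends in an upturned lip, y 4 to 7, up to z 10 of the tool. The mouth is thus a channel 8 mm wide (y), 12 mm long (x), open upward, entered over the lip from +y. A 5 mm bar along x lies in it and turns with the hook, with about 12 degrees of play.
- key: Steel T-key, 56 to 112 g, loose, standing in the roll's bore. Origin: centre of its underside. Foot bar 40 (x) by 16 (y) by 8 mm high; neck 10 mm thick to z 28; then the loop (key_loop), top at z 60. It lifts freely 6 mm, then the foot meets the lock plate. Over 20 N between key and roll or plate damages it; so does moving faster than 0.7 m/s (a drop).
- key_loop (a point): Centre of the loop's opening, 44 mm above the key's origin, same axes. Upright rectangular loop of 5 mm wire in the xz plane; the opening is 20 mm wide (x) and 22 mm high (z). A hook enters it along the key's y, from either side. The loop is fixed to the key and turns it.
- roll: White label roll standing on end, fixed, 110 mm wide, 120 mm high; origin: centre of its underside. Bore 52 mm wide on its axis, floor at z 6. In it a sprung lock plate, z 20 to 28 (gives 1 mm per 3 N upward, does not turn), with a slot 52 x 22 mm across its middle, direction unmeasured (within 0.42 rad of the roll's x). The key's neck stands in the slot, its foot below, its loop above.
- bore_mouth (a point): Centre of the bore's open top, 120 mm above the roll's origin. The foot passes the slot only with its long side (x) along it, within about 7 degrees: the key must turn clockwise seen from above (negative about z) by 0.43 to 1.42 rad from its start. Find it by feel or sight: lift lightly (3 to 6 N); if it stops, ease off, turn on some 7 degrees, try again.
- stand: Grey square tube stand, fixed, 48 x 48 mm, 105 mm high on a thin base plate, with a square hole 28 x 28 mm down through its middle, sides along its x and y. Origin: centre of its underside. The hook tool hangs in it by the guard, upright, its origin 5 mm above the stand's.
- tray: Grey open tray, fixed, 180 mm (x) by 150 mm (y), 45 mm high, walls and floor 5 mm. Origin: centre of its underside.
- carton: Cardboard carton 120 x 150 x 80 mm. Bystander, to be left alone. Loose. Origin: centre of its underside.
- spare_roll: Spare label roll standing on end, 90 mm across, 60 mm high. Bystander, to be left alone. Loose. Origin: centre of its underside.
- jar: White jar 60 mm across, 85 mm high. Bystander, to be left alone. Loose. Origin: centre of its underside.
Things that resemble listed ones, but are neither listed nor needed, are in the scene too. There is more than one size of the tray; the job needs the middle-sized.

How it is judged:
On the way:
1. the key hangs on the hook, lifted clear above the roll's mouth (height (world z) of key above 0.122 m and contact force between hook_tool and key above 0.1 N), for 0.2 s.
At the end, for the whole second after the job is handed in: The key rests on the tray's floor, inside its walls (its origin under 35 mm high), and the hook hangs in its stand: upright within 7 degrees, within 12 mm of the stand's axis and seated on its guard to within 5 mm. Both are at rest (x of key in the frame of tray between -0.085 and 0.085 m and y of key in the frame of tray between -0.07 and 0.07 m and z of key in the frame of tray below 0.035 m and linear speed of each of key, hook_tool below 0.02 m/s and contact force between key and tray above 0.1 N and horizontal distance between hook_tool and stand below 0.012 m and z of hook_tool in the frame of stand below 0.01 m and angle between hook_tool's own z axis and vertical below 0.12 rad); the robot touches nothing.
It fails at once if the key is forced: more than 20 N between the key and the roll or its lock plate (contact force between roll and key above 20 N).
It fails at once if the fingers touch the key (contact force between the fingers and key above 0.3 N).
It fails at once if the key is dropped or flung (faster than 0.7 m/s) (linear speed of key above 0.7 m/s).
It fails at once if a bystander is disturbed (moved more than 20 mm) (distance of any of carton, spare_roll, jar from where it was at the start of the episode above 0.02 m).
It also fails if it takes over 67 s, if anything falls off the work surface, if the arm or the gripper's body presses on something with over 40 N, if the wrist force passes 120 N, or if a joint passes its speed limit or range.

## Working session

There is one attempt and no reset: what is moved stays moved. The work goes in short steps, each a Python script; the robot and the scene stay as the last script left them, time stands still between calls to the robot, and variables do not carry over. Pictures are saved under pics/ and viewed, at most 10 in all, crops included, and the job is handed in when it is done.

```bash
mkdir -p pics; ls
cat > h.py <<'E'
import numpy as np, cv2
from bench import *
def shot(n,f=None):
    p=camera_params(n); im=read_camera(n)
    if f: cv2.imwrite('pics/'+f,im[:,:,::-1])
    return im,p
def proj(p,X):
    X=np.atleast_2d(X); c=(np.array(p['camera_from_world'])@np.c_[X,np.ones(len(X))].T)[:3]
    q=np.array(p['K'])@c; return (q[:2]/q[2]).T
def ray(p,uv,z):
    T=np.array(p['camera_from_world']); R=T[:3,:3]; o=-R.T@T[:3,3]
    d=R.T@np.linalg.inv(p['K'])@np.array([uv[0],uv[1],1.]); return o+d*(z-o[2])/d[2]
E
python3 - <<'E'
from h import *
a,pt=shot('top'); b,ps=shot('scene')
cv2.imwrite('pics/a.png',np.vstack([a,b])[:,:,::-1][:, :])
print(read_time_s(),read_tcp_rot(),read_eef_pos())
Z=dict(hook_tool=.005,key=.006,key_loop=.05,bore_mouth=.12,roll=0,stand=0,tray=0,carton=0,spare_roll=0,jar=0,hook_mouth=.009)
for cam,p in(('top',pt),('scene',ps)):
  for n,z in Z.items():
    for d in tip_of(cam,n)[:4]:
      print(cam,n,np.round(d['at']),round(d['confidence'],2),np.round(ray(p,d['at'],z),3))
print(read_time_s())
E
```

```text
pics
0.1 [ 1.74941064e-01  9.84578147e-01 -1.21325927e-03 -1.53515538e-04] [0.22369061 0.60940301 0.24898413]
top hook_tool [382. 206.] 0.56 [ 0.503 -0.248  0.005]
top key [282. 181.] 0.39 [0.57  0.026 0.006]
top key_loop [282. 180.] 0.54 [0.564 0.029 0.05 ]
top bore_mouth [286. 174.] 0.97 [0.564 0.024 0.12 ]
top bore_mouth [372. 136.] 0.53 [ 0.665 -0.195  0.12 ]
top roll [282. 181.] 0.78 [0.573 0.024 0.   ]
top stand [386. 206.] 0.74 [ 0.503 -0.261  0.   ]
top tray [ 94. 224.] 0.91 [0.446 0.534 0.   ]
top tray [177. 302.] 0.83 [0.243 0.303 0.   ]
top tray [198. 222.] 0.59 [0.454 0.253 0.   ]
top carton [282. 116.] 0.79 [0.761 0.025 0.   ]
top carton [383. 206.] 0.25 [ 0.503 -0.253  0.   ]
top spare_roll [214. 128.] 0.56 [0.723 0.218 0.   ]
top spare_roll [382. 204.] 0.23 [ 0.51 -0.25  0.  ]
top jar [376. 135.] 0.75 [ 0.708 -0.244  0.   ]
top hook_mouth [371. 134.] 0.25 [ 0.707 -0.227  0.009]
scene roll [218. 233.] 0.96 [0.57 0.03 0.  ]
scene roll [106. 262.] 0.44 [ 0.703 -0.23   0.   ]
scene stand [127. 200.] 0.93 [ 0.511 -0.253  0.   ]
scene tray [407. 222.] 0.72 [0.445 0.527 0.   ]
scene tray [308. 210.] 0.62 [0.454 0.259 0.   ]
scene tray [328. 157.] 0.62 [0.245 0.301 0.   ]
scene carton [196. 303.] 0.74 [0.761 0.025 0.   ]
scene spare_roll [280. 299.] 0.71 [0.716 0.219 0.   ]
scene jar [101. 260.] 0.84 [ 0.698 -0.244  0.   ]
1.2
```

View pics/a.png

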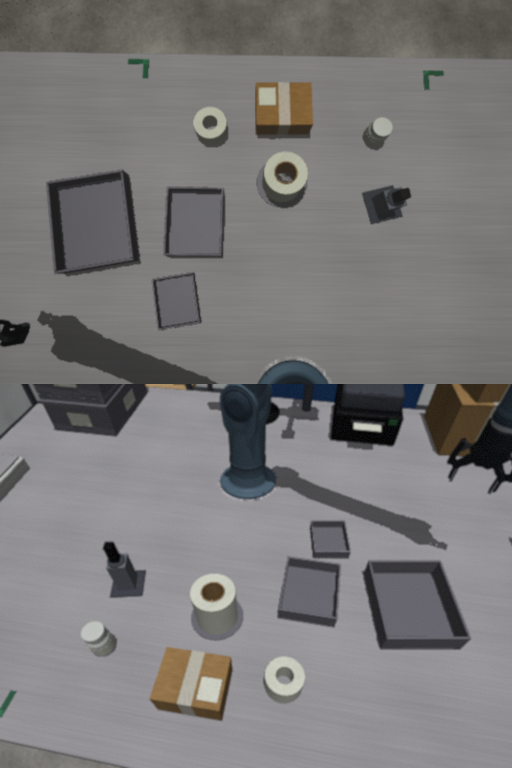

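Three trays (top view): large (92,222), middle (195,222) and small (177,300). The one at (195,222) measures about 0.18 x 0.155 m and fits. The roll with the key is at (285,175), and the hook in its stand is at (385,203). The look-alike ring at (210,123) is the spare roll. Next I'll look from close by.

```bash
cat >> h.py <<'E'
def Q(y): return [np.cos(y/2),np.sin(y/2),0,0]
E
python3 - <<'E'
from h import *
for nm,P in (('stand',(.507,-.255,.33)),('roll',(.568,.026,.33)),('roll',(.568,.026,.18)),('tray',(.454,.256,.2))):
  for y in np.arange(-3,3.2,.5):
    q=inverse_kinematics(P,Q(y)); print(nm,P[2],round(y,1),None if q is None else np.round(q,2))
move_ptp((.507-.06,-.255,.36),Q(3.14)) 
im,p=shot('wrist'); print(np.round(np.linalg.inv(p['camera_from_world']),3),read_eef_pos())
im2=[im]
for n,z in (('hook_tool',.005),('stand',0)):
  for d in tip_of('wrist',n): print(n,np.round(d['at']),d['confidence'],ray(p,d['at'],z))
move_ptp((.568-.06,.026,.36),Q(3.14)) 
im,p=shot('wrist'); im2.append(im); print(np.round(np.linalg.inv(p['camera_from_world']),3),read_eef_pos())
for n,z in (('bore_mouth',.12),('key_loop',.05)):
  for d in tip_of('wrist',n): print(n,np.round(d['at']),d['confidence'],ray(p,d['at'],z))
cv2.imwrite('pics/b.png',np.vstack(im2)[:,:,::-1]); print(read_time_s())
E
```

```text
stand 0.33 -3.0 [-0.66  0.41  1.34  1.74 -0.41  1.32  2.48]
stand 0.33 -2.5 [-0.31  0.2   0.82  1.73 -0.15  1.27  2.75]
stand 0.33 -2.0 [-0.68  0.45  1.4   1.74 -0.46  1.34 -2.75]
stand 0.33 -1.5 [-0.68  0.45  1.4   1.74 -0.46  1.34 -2.25]
stand 0.33 -1.0 [-0.68  0.45  1.4   1.74 -0.46  1.34 -1.75]
stand 0.33 -0.5 [-0.68  0.45  1.4   1.74 -0.46  1.34 -1.25]
stand 0.33 0.0 [-0.4   0.22  0.92  1.74 -0.19  1.27 -1.  ]
stand 0.33 0.5 [-0.4   0.22  0.92  1.74 -0.19  1.27 -0.5 ]
stand 0.33 1.0 [-0.4   0.22  0.92  1.74 -0.19  1.27 -0.  ]
stand 0.33 1.5 [-0.4   0.22  0.92  1.74 -0.19  1.27  0.5 ]
stand 0.33 2.0 [-0.4   0.22  0.92  1.74 -0.19  1.27  1.  ]
stand 0.33 2.5 [-0.6   0.33  1.22  1.74 -0.32  1.3   1.62]
stand 0.33 3.0 [-0.63  0.36  1.28  1.74 -0.36  1.31  2.15]
roll 0.33 -3.0 [-0.65  0.18  0.61  1.73 -0.11  1.27  1.69]
roll 0.33 -2.5 [-0.61  0.18  0.56  1.72 -0.1   1.27  2.18]
roll 0.33 -2.0 [-0.57  0.18  0.51  1.72 -0.09  1.27  2.68]
roll 0.33 -1.5 [-1.18  0.46  1.4   1.74 -0.46  1.34 -2.76]
roll 0.33 -1.0 [-1.18  0.46  1.4   1.74 -0.46  1.34 -2.26]
roll 0.33 -0.5 [-1.18  0.46  1.4
[... 1948 characters left out ...]
  0.961  0.278  0.377]
 [ 1.    -0.    -0.001 -0.253]
 [-0.001  0.278 -0.961  0.483]
 [ 0.     0.     0.     1.   ]] [ 0.44751034 -0.25414539  0.36034575]
hook_tool [256. 187.] 0.89 [ 0.50809288 -0.25021067  0.005     ]
stand [258. 185.] 0.83 [ 0.50516262 -0.24729914  0.        ]
[[ 0.006  0.961  0.278  0.438]
 [ 1.    -0.006 -0.003  0.025]
 [-0.001  0.278 -0.961  0.483]
 [ 0.     0.     0.     1.   ]] [0.50825501 0.02304809 0.36057337]
bore_mouth [255. 208.] 0.89 [0.56670738 0.02548733 0.12      ]
bore_mouth [393. 117.] 0.42 [0.44531087 0.2006926  0.12      ]
bore_mouth [ 97. 154.] 0.38 [ 0.49018532 -0.18163471  0.12      ]
key_loop [253. 192.] 0.69 [0.56448959 0.02204015 0.05      ]
5.7583
```

View pics/b.png

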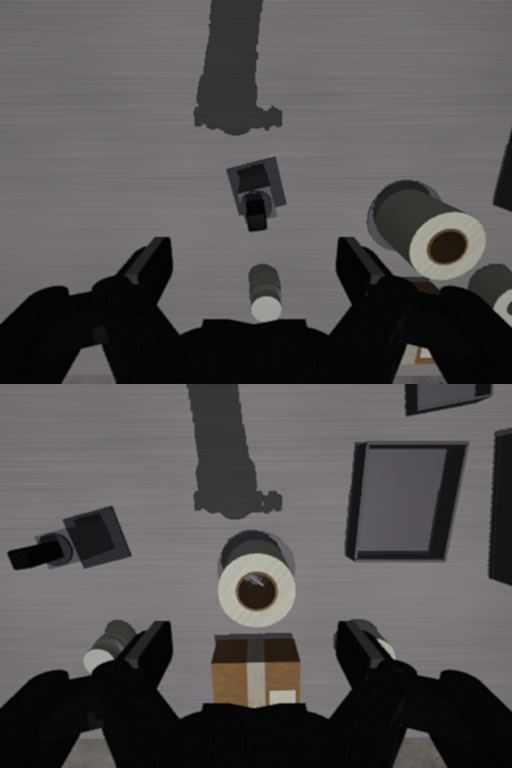

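The wrist picture shows the stand's base around (257,187) with the hook handle at (256,210). In the lower picture the bore is at (256,592), with the key's bright loop inside it at (253,577). I'll take enlarged close views of both with model overlays.

Run:
```python
from h import *
import pickle
move_ptp((.566+.07,.025,.26),Q(3.14)); pause(.3)
k,pk=shot('wrist'); 
for n,z in (('bore_mouth',.12),('key_loop',.05)):
  for d in tip_of('wrist',n): print(n,np.round(d['at']),d['confidence'],ray(pk,d['at'],z))
c0=proj(pk,[.566,.025,.1])[0]
move_ptp((.447,-.251,.31),Q(3.14)); pause(.3)
s,ps=shot('wrist')
for n,z in (('hook_tool',.005),('stand',0)):
  for d in tip_of('wrist',n): print(n,np.round(d['at']),d['confidence'],ray(ps,d['at'],z))
pickle.dump((k,pk,s,ps),open('ks.pkl','wb')); print(read_time_s())
def crop(im,c,w,sc):
  c=np.round(c).astype(int); M=np.float32([[sc,0,-(c[0]-w)*sc],[0,sc,-(c[1]-w)*sc]])
  return cv2.warpAffine(im,M,(2*w*sc,2*w*sc),flags=cv2.INTER_CUBIC),M
a,Ma=crop(k,c0,50,5)
a=cv2.convertScaleAbs(a,alpha=1.3)
c1=proj(ps,[.506,-.251,.09])[0]; b,Mb=crop(s,c1,83,3); b=cv2.convertScaleAbs(b,alpha=2.2)
print(Ma,Mb,a.shape,b.shape)
cv2.imwrite('pics/c.png',np.hstack([cv2.resize(a,(400,400)),cv2.resize(b,(400,400))])[:,:,::-1])
```

```text
bore_mouth [253. 114.] 0.68 [0.56761774 0.02580252 0.12      ]
key_loop [250. 112.] 0.76 [0.5669429  0.02256073 0.05      ]
hook_tool [256. 198.] 0.83 [ 0.5113169  -0.24702941  0.005     ]
stand [254. 192.] 0.96 [ 0.5036738 -0.2494558  0.       ]
8.6917
[[    5.     0. -1010.]
 [    0.     5.  -310.]] [[   3.    0. -510.]
 [   0.    3. -390.]] (500, 500, 3) (498, 498, 3)
```

View pics/c.png

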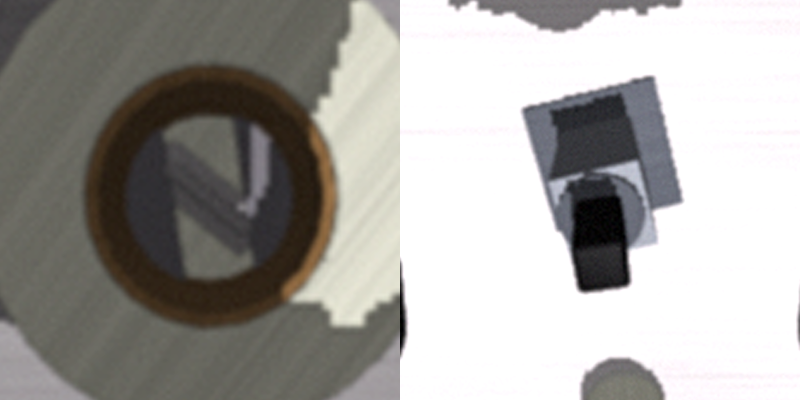

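The left crop shows the bore with the lighter slot running nearly along world x (about +6°). The loop lies diagonally from (165,155) to (245,240), a yaw of about +47°. The right crop shows the stand and handle at (600,240), rotated about 14°. I'll check both with overlays.

```bash
cat > ov.py <<'E'
from h import *
import pickle
k,pk,s,ps=pickle.load(open('ks.pkl','rb'))
def rot(y): return np.array([[np.cos(y),-np.sin(y)],[np.sin(y),np.cos(y)]])
def draw(im,M,f,p,pts,col):
  uv=proj(p,pts); uv=(uv@M[:,:2].T+M[:,2])*f
  cv2.polylines(im,[np.round(uv*8).astype(int)],False,col,1,cv2.LINE_AA,3)
def box(c,y,hx,hy,z):
  q=np.array([[hx,hy],[-hx,hy],[-hx,-hy],[hx,-hy],[hx,hy]])@rot(y).T+c; return np.c_[q,np.full(5,z)]
def circ(c,r,z):
  t=np.linspace(0,2*np.pi,60); return np.c_[c[0]+r*np.cos(t),c[1]+r*np.sin(t),np.full(60,z)]
def mk(im,t,sc,al):
  M=np.float32([[sc,0,t[0]],[0,sc,t[1]]]); n={5:500,3:498}[sc]
  return cv2.resize(cv2.convertScaleAbs(cv2.warpAffine(im,M,(n,n),flags=cv2.INTER_CUBIC),alpha=al),(400,400)),M
def run(rc,ky,sy,sc,hc,syaw,hyaw,out):
  a,Ma=mk(k,(-1010,-310),5,1.5); b,Mb=mk(s,(-510,-390),3,2.2)
  for r,z in((.026,.12),(.026,.028)): draw(a,Ma,.8,pk,circ(rc,r,z),(255,0,0))
  draw(a,Ma,.8,pk,box(rc,sy,.026,.011,.028),(0,255,0))
  draw(a,Ma,.8,pk,box(rc,ky,.015,.0025,.066),(255,255,0))
  for bx in(box(sc,syaw,.024,.024,.105),): draw(b,Mb,400/498,ps,bx,(255,0,0))
  draw(b,Mb,400/498,ps,box(hc,hyaw,.012,.012,.169),(0,255,0)); draw(b,Mb,400/498,ps,circ(hc,.023,.109),(255,0,255))
  cv2.imwrite(out,np.hstack([a,b])[:,:,::-1])
E
python3 - <<'E'
from ov import *
run(np.array([.567,.0255]),.82,.11,np.array([.506,-.250]),np.array([.506,-.250]),.24,.05,'pics/d.png')
E
```

```text
(no output)
```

View pics/d.png

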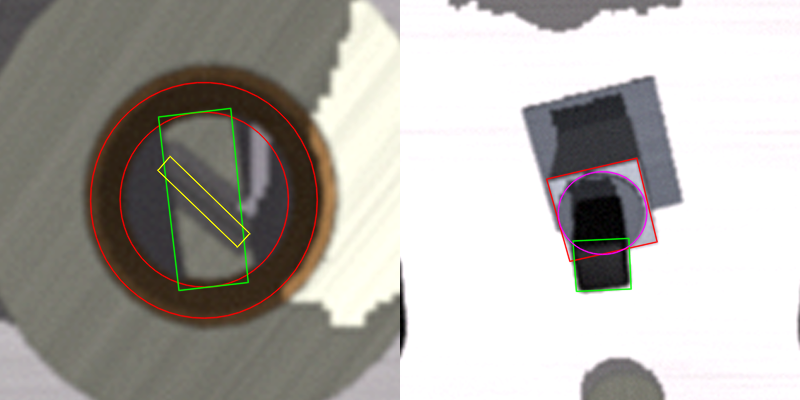

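Run:
```python
from ov import *
M=np.float32([[12,0,-12*(252-25)],[0,12,-12*(112-25)]])
a=cv2.warpAffine(k,M,(600,600),flags=cv2.INTER_CUBIC)
a=np.clip((a.astype(float)-25)*2.6,0,255).astype(np.uint8)
b=a.copy(); rc=np.array([.5665,.0263])
draw(b,M,1,pk,circ(rc,.026,.028),(255,0,0)); draw(b,M,1,pk,box(rc,.11,.026,.011,.028),(0,255,0))
draw(b,M,1,pk,box(rc,.82,.015,.0025,.066),(255,255,0));draw(b,M,1,pk,box(rc,.82,.02,.008,.014),(0,255,255))
cv2.imwrite('pics/e.png',cv2.resize(np.hstack([a,b]),(800,400))[:,:,::-1])
```

```text
(no output)
```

View pics/e.png

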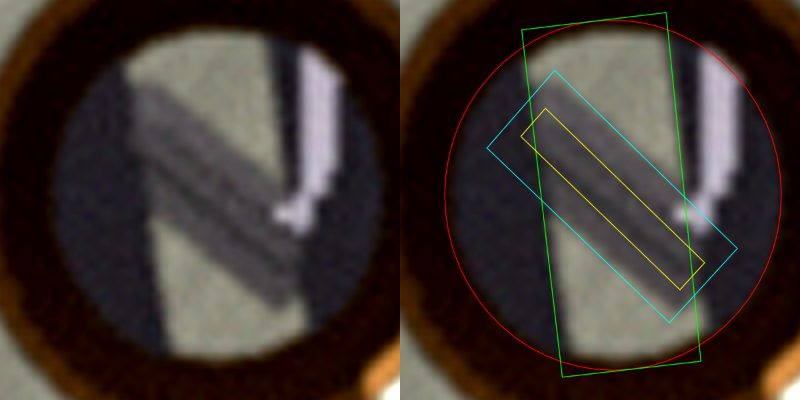

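The foot and loop run at a yaw of about 0.93 rad, the slot at about 0.14 rad, and the bore axis is near (0.566, 0.027). Stand and hook are at (0.506,-0.250), with the handle yaw about 0.05. Now I'll take the hook.

Run:
```python
from h import *
import pickle
g=3.14+.05
move_ptp((.506,-.25,.25),Q(g))
movel((.506,-.25,.141),Q(g),speed=.2)
move_gripper(.0,60)
print(read_finger_gap(),read_grasp_force(),read_eef_pos(),read_ft_force(),read_time_s())
movel((.506,-.25,.30),Q(g),speed=.15); pause(.3)
print(read_ft_force(),read_eef_pos(),read_time_s())
w,pw=shot('wrist'); 
for f in (tip_of,):
  for n in('hook_mouth','hook_tool'):
    for d in f('wrist',n): print(n,np.round(d['at'],1),d['confidence'],ray(pw,d['at'],.30-.136+(.004 if 'mouth' in n else 0)))
s,p=shot('scene')
for n in('hook_mouth','hook_tool'):
    for d in tip_of('scene',n): print('scene',n,np.round(d['at'],1),d['confidence'],ray(p,d['at'],.30-.136+(.004 if 'mouth' in n else 0)))
pickle.dump((w,pw,s,p),open('hk.pkl','wb'))
c=proj(pw,[.506,-.25,.17])[0];c2=proj(p,[.506,-.25,.2])[0];print(c,c2)
f=lambda im,c,sc:cv2.convertScaleAbs(cv2.warpAffine(im,np.float32([[sc,0,200-sc*c[0]],[0,sc,200-sc*c[1]]]),(400,400),flags=cv2.INTER_CUBIC),alpha=2)
cv2.imwrite('pics/f.png',np.hstack([f(w,c,4),f(s,c2,5)])[:,:,::-1])
```

```text
0.02375062494332237 58.54586720466614 [ 0.50642603 -0.25027219  0.14165699] [-1.5812503   0.16464981  3.69472156] 10.4083
[ 0.0568515  -0.15081344 -1.23718247] [ 0.50571373 -0.24992977  0.29947986] 11.9167
hook_mouth [252.3 188. ] 0.65 [ 0.50529266 -0.25082004  0.168     ]
hook_tool [252.6 190.4] 0.56 [ 0.50878982 -0.25039175  0.164     ]
hook_tool [251.4 190.8] 0.53 [ 0.50924816 -0.25153584  0.164     ]
scene hook_mouth [108.6 160.1] 0.67 [ 0.50619764 -0.24931744  0.168     ]
scene hook_tool [112.4 159.8] 0.79 [ 0.50049944 -0.2431552   0.164     ]
[253.11914603 189.32061641] [103.8855865  151.17215466]
```

View pics/f.png

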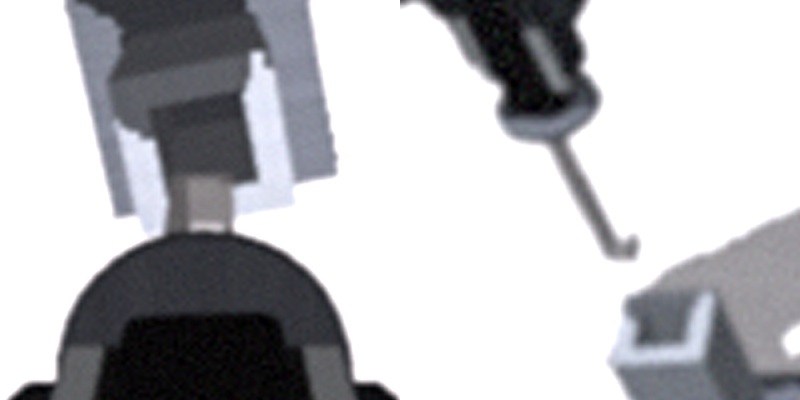

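The scene view (right crop) shows the hook's L with its lip pointing image right, i.e. world +y, at (630,245). So the hook yaw is about gripper yaw minus π. Next: enter the bore from the key's -y side, step by step with force checks.

```bash
cat >> h.py <<'E'
DZ=.1367; RC=np.array([.5662,.0268]); KY=.93
def ft(n=6):
    v=[]
    for _ in range(n): v.append(read_ft_force()); pause(.01)
    return np.mean(v,0)
def pose(xy,z,hy): return (xy[0],xy[1],z+DZ),Q(hy+np.pi)
def yv(h): return np.array([-np.sin(h),np.cos(h)])
E
python3 - <<'E'
from h import *
st=RC-.0135*yv(KY)
P,q=pose(st,.16,KY)
move_ptp(P,q); pause(.4); f0=ft(); print(f0,read_qpos(),read_eef_pos(),P,read_time_s())
ok=True
for z in (.11,.085,.075,.07,.065,.06,.055,.05,.045):
  movel(*pose(st,z,KY),speed=.06 if z<.1 else .12); f=ft()-f0
  print(z,np.round(f,2))
  if np.abs(f).max()>2.5: ok=False; break
print(ok,read_eef_pos(),read_time_s())
if ok:
 for o in (.010,.007,.004,.002,0):
  movel(*pose(RC-o*yv(KY),.045,KY),speed=.03); f=ft()-f0
  print(o,np.round(f,2))
  if np.abs(f).max()>2.5: break
print(read_eef_pos(),read_ft_torque(),read_time_s())
E
```

```text
[-0.14262581 -0.07465829 -1.27446088] [-0.97558167  0.33593079  1.07174223  1.76073945 -0.31210273  1.23111563
  2.67855945] [0.57699848 0.01821595 0.29672944] (np.float64(0.577021869201931), np.float64(0.018729241239121473), 0.29669999999999996) 13.7417
0.11 [0.42 0.02 0.5 ]
0.085 [ 0.23 -0.    0.3 ]
0.075 [0.15 0.12 0.25]
0.07 [0.08 0.31 0.01]
0.065 [ 0.06  0.1  -0.31]
0.06 [0.03 0.18 0.02]
0.055 [ 0.09 -0.04  0.24]
0.05 [ 0.37  0.21 -0.17]
0.045 [0.25 0.03 0.24]
True [0.57683637 0.01870311 0.18144723] 17.1417
0.01 [0.25 0.5  0.03]
0.007 [0.13 0.16 0.33]
0.004 [-0.18 -0.16  0.29]
0.002 [0.19 0.18 0.2 ]
0 [ 0.57 -0.03  0.4 ]
[0.56616574 0.02683442 0.18169105] [-0.0492528  -0.04547856 -0.01348686] 18.6583
```

Run:
```python
from h import *
f0=ft(20); print(f0)
for z in (.054,.058,.060,.062):
  movel(*pose(RC,z,KY),speed=.03); f=ft(15)-f0
  print(z,np.round(f,2))
  if abs(f[2])>3: break
print(read_qpos()[6],read_time_s())
```

```text
[ 0.18039502 -0.04231828 -1.17124087]
0.054 [-0.07  0.31 -0.01]
0.058 [-0.24  0.02 -0.87]
0.06 [-0.23  0.2  -0.6 ]
0.062 [-0.12 -0.08 -0.86]
2.7335043223577657 20.5583
```

The key hangs on the hook (about 0.8 N). Now I turn it clockwise and feel for the slot.

```bash
cat > turn.py <<'E'
from h import *
import sys
def turn(a,b,z=.060):
  for h in np.linspace(a,b,max(2,int(np.ceil(abs(b-a)/.1))+1))[1:]:
    move_ptp(*pose(RC,z,h))
def attempt(h,fh):
  for z in (.063,.0645,.0655,.067,.069,.072):
    movel(*pose(RC,z,h),speed=.02); f=ft(6)-fh
    if f[2]<-3.0: 
      movel(*pose(RC,.060,h),speed=.03); return False,z,f
  return True,z,f
E
python3 - <<'E'
from turn import *
fh=ft(10); t=read_time_s()
movel(*pose(RC,.060,KY),speed=.03)
h=KY-.62; turn(KY,h); print('turned',read_time_s()-t,np.round(ft()-fh,2),read_ft_torque())
while True:
  r=attempt(h,fh); print(round(h,2),r[0],r[1],np.round(r[2],2),round(read_time_s(),1))
  if r[0] or read_time_s()>38 or h<KY-1.6: break
  turn(h,h-.1); h-=.1
E
```

```text
turned 2.0 [-0.13 -0.26  0.31] [0.02006613 0.06106149 0.0044508 ]
0.31 True 0.072 [-0.3  -0.38  0.05] 24.6
```

Run:
```python
from turn import *
h=KY-.62; fh=ft(15); print(fh)
for z in (.075,.078,.082,.086,.09,.10,.12,.15,.18,.20):
  movel(*pose(RC,z,h),speed=.03 if z<.09 else .06); f=ft(6)-fh
  print(z,np.round(f,2))
  if f[2]<-3: break
pause(.3); print(ft(15),read_time_s(),read_eef_pos())
w,p=shot('wrist'); s,p2=shot('scene'); 
c=proj(p,[*RC,.18])[0];c2=proj(p2,[*RC,.18])[0]
f=lambda im,c,sc:cv2.convertScaleAbs(cv2.warpAffine(im,np.float32([[sc,0,200-sc*c[0]],[0,sc,200-sc*c[1]]]),(400,400),flags=cv2.INTER_CUBIC),alpha=1.7)
cv2.imwrite('pics/g.png',np.hstack([f(w,c,3),f(s,c2,5)])[:,:,::-1])
```

```text
[ 0.12446929 -0.06164651 -1.97791387]
0.075 [-0.04  0.05 -0.04]
0.078 [0.08 0.16 0.24]
0.082 [-0.3  -0.01 -0.15]
0.086 [-0.19  0.2   0.04]
0.09 [0.08 0.21 0.38]
0.1 [-0.01 -0.44 -0.19]
0.12 [-0.54  0.11 -0.34]
0.15 [-0.58  0.26 -0.2 ]
0.18 [-0.18  0.3  -0.29]
0.2 [-0.05  0.37  0.06]
[-0.04278297 -0.11845828 -2.12048013] 29.5417 [0.56613143 0.02677946 0.33656895]
```

View pics/g.png

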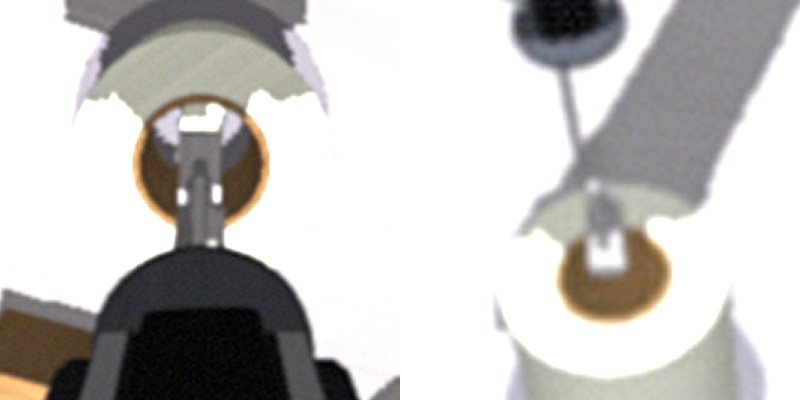

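The key hangs freely on the hook, above the roll's mouth: loop at (200,180) in the left crop, foot at (605,260) in the right one. Now carry it to the middle tray and set it down.

Run:
```python
from turn import *
h=KY-.62; T=np.array([.454,.254])
movel(*pose(RC,.215,h),speed=.08)
movel(*pose(T,.215,h),speed=.15); pause(.3)
movel(*pose(T,.085,h),speed=.1)
movel(*pose(T,.066,h),speed=.04); pause(.2); f0=ft(15); print(f0,read_time_s())
for z in (.062,.059,.057,.0555,.054,.052,.050,.048,.046,.044):
  movel(*pose(T,z,h),speed=.02); f=ft(8)-f0; print(z,np.round(f,2))
  if f[2]>2.5: break
print(read_time_s())
w,p=shot('wrist','h0.png')
for o in (.004,.008,.012,.016):
  movel(*pose(T-o*yv(h),.044,h),speed=.02); f=ft(8)-f0; print(o,np.round(f,2))
  if np.hypot(*f[:2])>1.5: break
print(read_time_s())
```

```text
[ 0.07989349 -0.01055304 -1.65577273] 34.525
0.062 [ 0.13  0.01 -0.18]
0.059 [-0.16  0.29 -0.08]
0.057 [ 0.1   0.04 -0.43]
0.0555 [0.2  0.16 0.46]
0.054 [-0.12  0.06  0.37]
0.052 [-0.19 -0.19  0.48]
0.05 [ 0.04 -0.34  0.56]
0.048 [-0.06  0.1   0.51]
0.046 [-0.14 -0.26  0.52]
0.044 [-0.2  -0.22  0.74]
37.8417
0.004 [-0.42  0.06  0.44]
0.008 [-0.31 -0.01  0.13]
0.012 [-0.21 -0.01  0.41]
0.016 [0.05 0.05 0.65]
39.5583
```

Run:
```python
from turn import *
h=KY-.62; T=np.array([.454,.254])
movel(*pose(T-.024*yv(h),.044,h),speed=.03)
movel(*pose(T-.024*yv(h),.10,h),speed=.06)
w,p=shot('wrist'); s,p2=shot('scene')
c=proj(p,[*T,.03])[0];c2=proj(p2,[*T,.05])[0]; print(c,c2,read_time_s())
f=lambda im,c,sc:cv2.convertScaleAbs(cv2.warpAffine(im,np.float32([[sc,0,200-sc*c[0]],[0,sc,200-sc*c[1]]]),(400,400),flags=cv2.INTER_CUBIC),alpha=1.7)
cv2.imwrite('pics/i.png',np.hstack([f(w,c,3),f(s,c2,4)])[:,:,::-1])
```

```text
[273.16905767 172.15569806] [307.99104779 199.8693512 ] 41.1583
```

View pics/i.png

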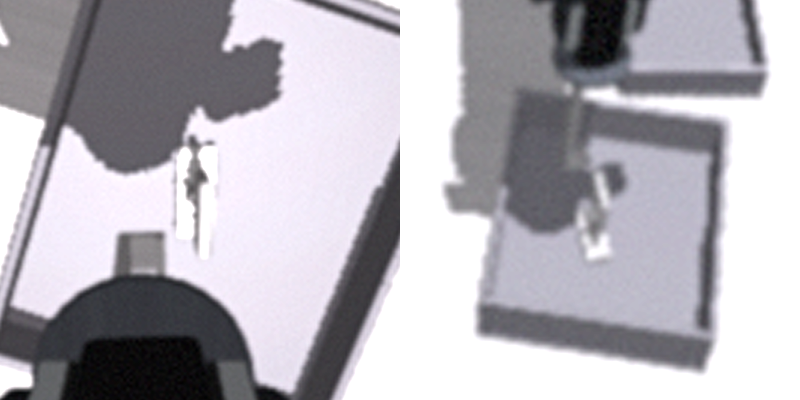

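The key stands upright on the tray floor, at (195,195) left and (595,230) right, and the hook is clear of it at (140,250). Now return the hook.

Run:
```python
from turn import *
h=KY-.62; T=np.array([.454,.254]); S=np.array([.506,-.250]); hs=.2
movel(*pose(T-.024*yv(h),.20,h),speed=.15)
move_ptp(*pose(S,.20,hs)); pause(.3); f0=ft(8); print(f0,read_time_s(),read_eef_pos())
movel(*pose(S,.13,hs),speed=.12)
for z in (.11,.095,.08,.05,.02,.01,.007,.006,.005,.004):
  movel(*pose(S,z,hs),speed=.08 if z>.015 else .02); f=ft(4)-f0; print(z,np.round(f,2))
  if np.abs(f).max()>(3 if z>.008 else 1.5): break
print(read_time_s(),read_eef_pos())
```

```text
[-0.25356526  0.17329481 -1.19200348] 44.1 [ 0.50628395 -0.24947922  0.33672021]
0.11 [0.38 0.23 0.22]
0.095 [ 0.05 -0.39 -0.37]
0.08 [ 0.06 -0.76 -0.08]
0.05 [ 0.39 -0.57  0.21]
0.02 [ 0.51 -0.18 -0.13]
0.01 [ 0.11  0.07 -0.21]
0.007 [ 0.3  -0.29 -0.05]
0.006 [-0.07 -0.17 -0.05]
0.005 [ 0.31 -0.06  0.14]
0.004 [-1.73  1.75  6.25]
48.9833 [ 0.50605415 -0.25005323  0.14165474]
```

Seated (contact at z of about 5 mm). Release, back off and check.

Run:
```python
from turn import *
S=np.array([.506,-.250]); hs=.2
movel(*pose(S,.005,hs),speed=.02)
move_gripper(.06); pause(.1)
movel(*pose(S,.12,hs),speed=.12)
movel(*pose(S-[.06,0],.19,hs),speed=.2)
w,p=shot('wrist'); s,p2=shot('scene')
for n,z in(('hook_tool',.005),('stand',0)):
  for d in tip_of('wrist',n)[:2]: print(n,np.round(d['at']),d['confidence'],ray(p,d['at'],z))
c=proj(p,[*S,.09])[0]; print(c,read_time_s())
f=lambda im,c,sc:cv2.convertScaleAbs(cv2.warpAffine(im,np.float32([[sc,0,200-sc*c[0]],[0,sc,200-sc*c[1]]]),(400,400),flags=cv2.INTER_CUBIC),alpha=1.7)
c2=proj(p2,[.48,0,.08])[0]
cv2.imwrite('pics/j.png',np.hstack([f(w,c,3),f(s,c2,1.5)])[:,:,::-1])
```

```text
hook_tool [246. 189.] 0.75 [ 0.50225097 -0.25030902  0.005     ]
stand [247. 188.] 0.68 [ 0.5016453  -0.24902224  0.        ]
[243.7321631  208.60719348] 51.6917
```

View pics/j.png

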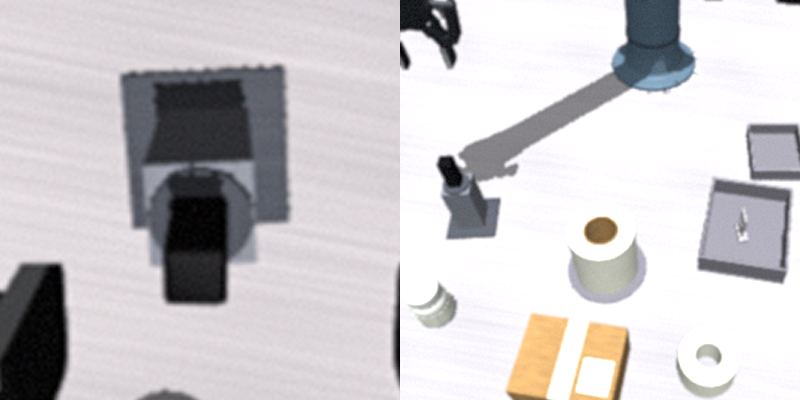

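The hook is seated upright in its stand at (195,220) left, the key stands in the middle tray at (740,225) right, and the bystanders are untouched. Handing in.

```bash
python3 -c "
from bench import *
print(sign_off(),read_time_s())"
```

```text
the job is handed in; nothing more can be done
the job is handed in; nothing more can be done
```

The key was hooked, turned clockwise, drawn out and set down standing in the middle tray; the hook is back upright in its stand, and the job was handed in at about 52 s (no verdict was shown).

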